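# Clamp the silhouette plaque in the screw press

### The arm

A 6-joint arm with a two-finger parallel gripper is mounted at the origin on the work surface. World frame = base frame: x ahead of the robot, y to its left, z up, the work surface at z = 0. Lengths are in mm, angles in rad, forces in N, time in s.
With the tool pointing down it reaches from about 350 to 775 mm from the base axis. Payload 7.3 kg.
Tool frame: the origin (TCP) lies midway between the tips of the shut fingers; the grasp point (between the pads) lies 19 mm behind it; z points along the fingers, y is the line along which they close (so a half turn about z gives the same grasp; the last joint's range is limited). The gripper opens to 92 mm and grips with 3 to 60 N. Pads are 19 mm wide; open, the fingers measure 130 mm over their backs; the gripper's body (75 mm by 190 mm) begins 47 mm behind the grasp point.
Start: joints at [1.106, 0.342, 1.524, -0, 1.275, -0.146], TCP at [164.535, 498.571, 226.741] pointing down, gripper open.
Joint ranges: [-2.53, 2.53], [-0.77, 2.02], [0.04, 2.7], [-1, 4.14], [0.28, 2.66], [-3.11, 3.11]. Speed limits (rad/s): [2.57, 2.57, 3.14, 3.14, 3.14, 3.14].

### API

Orientations are given as [roll, pitch, yaw] about the fixed x, y, z axes, in that order (R = Rz(yaw) Ry(pitch) Rx(roll)).
In Python, from plant import get_obs, capture, camera_model, close_job, search_frame, regions_of, pinpoint gives the robot as it stands. The module is installed in compiled form; this text tells all that it offers.
- The arm moves only by the shell command python3 -m pendant 'ROWS'. ROWS is JSON, one flat list of numbers, 7 for each row, row after row: the shift along the tool's x, y, z in units of 30 mm (1.0 is 30 mm), then the turn, a rotation vector about the tool's x, y, z in units of 4 degrees (1.0 is 4 degrees), then the closure, from -1 (fully open) to 1 (shut), so that 0 is half open. In form: [dx, dy, dz, wx, wy, wz, gripper, dx, dy, dz, wx, wy, wz, gripper, ...]. A call has 1 to 12 rows; each row shifts and turns the commanded pose from where the row before left it, along the tool's axes as they then stand; what a row does not reach is not made up. A row lasts 1/10 s, in which the tool goes at most 50 mm and 8.59 degrees, less where a joint would pass 70% of its speed; a pose out of reach is approached as far as the arm can. A call with a number of a shift or a turn outside -1 to 1 is refused whole. A call with a gripper value outside its range is refused whole. The fingers move at their own pace and stop on an object; the grip force is fixed at half the most. Time passes only in rows, so rows that do not move let the fingers close. It gives the time, the measured TCP pose, the force, the opening and the grip force at its end, in the units of the state.
- get_obs(): the state, without advancing time (a new reading comes with each control period).
- capture(name): name is "scene" or "top" or "wrist"; returns the picture (420x560x3 uint8, red, green, blue); there is no depth.
- camera_model(name): a dict with "fov_y" (degrees; the focal length in pixels is half the picture's height over the tangent of half this angle, whatever the lens; pixels are square), "cx", "cy" (the principal point, pixels), "pose" (4x4, takes a point from camera to world coordinates). Camera axes: x right, y up, looking along -z (the intrinsics and any distortion apply to the point x, -y, -z); pixel columns grow to the right and rows downward; lengths in mm; the calibration is good to about 2 mm. The wrist camera is an equidistant fisheye: a pixel r from the principal point sees the ray r / f radians off the axis. A picture is of the moment at which its call begins: read the wrist's pose just before it. camera_model takes no time and is no camera call; for the wrist camera it gives the pose at the moment of the call.
- close_job(): hands the job in; it is judged then, once.
Trained networks look in the newest picture that a camera, given by its name, has taken for a name from the list of things; names that differ only in an ending like _2 or _b are one class to them, and where a whole thing is asked for, a point or a joint stands for the part that bears it (a point fixed in the world has none). Each returns a list of dicts, best first, with "score" (0 to 1); they miss things now and then, are a little off and sometimes report something else, mostly with a low value. They report only what shows in the picture. A call takes as long as a camera call. They do not tell look-alikes from the thing itself.
- search_frame(camera, thing): "location" ([column, row] in pixels, amid what is visible of it).
- regions_of(camera, thing): "pixels" (420x560 bool, what is visible of it) and "location" ([column, row] in pixels, amid what is visible of it).
- pinpoint(camera, thing): "location" ([column, row] in pixels: a listed point, or the origin of a listed thing).
The state is a dict: "time": time; "joint_positions": joint angles; "dq": joint speeds; "tau": joint torques, N m; "tool_pos": TCP position; "tcp_rot": TCP orientation; "contact_force": force on the tool from outside, world axes, zero at the start; "moment": the same for the moment, N m; "grip_width": finger opening in mm; "finger_force": force on a finger pad.
Only numpy, scipy, OpenCV 4.12 (cv2) and the standard library are available. Lean on these libraries where they do the work, as an engineer would, in place of code of your own. Each camera call takes 0.05 s, during which the arm holds its last target. There are 200 camera calls.

### The job

Two small screw presses stand on the paper-cutter's table. On the one that has the wooden silhouette plaque lying in it, turn the crank clockwise (seen from above) until its pressing plate has come down onto the plaque and clamps it firmly, then let go. Leave the crank of the empty press alone.

Things in the scene. Friction and masses are not known exactly. Their poses are not given: they have to be found in the camera images.
- press_crank (a joint): crank of the press holding the plaque, rad; grows clockwise seen from above, stop at 7.5. One turn lowers plate, crank and knob by 20 mm. At 0 the plate is 16 mm above the plaque; starts at 0 to 1.5, plate touches at about 5.03, then its spring (8 N at touch, 6 N per mm) yields: 5.3 to 6.5 is well clamped. Takes about 3.5 N at the knob, up to 6 N clamped; self-locking, stays where it is left
- press_knob (a point): grip point on that crank's upright black knob (24 mm across, 48 mm tall, spins freely on its pin): on its axis, 20 mm below its top, 28 mm above the flat crank arm under it. The knob's axis is 60 mm from the screw's axis; nothing stands higher than the knob, the hub on the screw's axis tops out 26 mm below this point. 210 mm above the table at joint value 0, sinks with the plate
- press_plate: steel pressing plate (sliding jaw) of that press, 76 x 56 x 12 mm, level, sprung; origin at the centre of its underside, on the vertical axis of screw and crank; moves only up and down. The grey C-shaped iron frame round it is fixed to the table: base 170 x 180 x 18 mm, column on one side, upper arm topping out 146 mm above the table, crank above that
- plaque: loose flat wooden plaque, 120 x 85 x 25 mm, with a black portrait silhouette on its face, lying on the press's base (18 mm above the table) under the plate; origin at the centre of its underside, z up, top face 25 mm higher
- spare_knob (a point): the same grip point on the crank knob of the other press, which is identical but empty; leave it alone
Mind the look-alikes: they are no part of the job. What is shaped like the part that bears press_crank but green is not meant.

How it is judged:
By the outcome, as a careful person would: the job done as asked, in the order asked, and still so for the second after the job is handed in, with the robot touching nothing.
It also fails if it takes over 42 s, if anything falls off the work surface, if the arm or the gripper's body presses on something with over 40 N, if the wrist force passes 120 N, or if a joint passes its speed limit or range.

## Working session

There is one attempt and no reset: what is moved stays moved. The work goes in short steps, Python scripts to look and compute and a shell command to move; the robot and the scene stay as the last step left them, time stands still between calls to the robot, and variables do not carry over. Pictures are saved under pics/ and viewed, at most 10 in all, crops included, and the job is handed in when it is done.

```bash
mkdir -p pics
cat > h.py <<'E'
import numpy as np, cv2
from plant import *
def ray(cam,px):
    m=camera_model(cam);f=210/np.tan(np.radians(m['fov_y']/2))
    u=(px[0]-m['cx']);v=(px[1]-m['cy']);P=np.array(m['pose'])
    if cam=='wrist':
        r=np.hypot(u,v)+1e-9;t=r/f;d=np.array([np.sin(t)*u/r,-np.sin(t)*v/r,-np.cos(t)])
    else: d=np.array([u/f,-v/f,-1.]);d/=np.linalg.norm(d)
    return P[:3,3],P[:3,:3]@d
def atz(cam,px,z):
    o,d=ray(cam,px);return o+d*(z-o[2])/d[2]
def tri(rs):
    A=sum(np.eye(3)-np.outer(d,d) for o,d in rs);b=sum((np.eye(3)-np.outer(d,d))@o for o,d in rs)
    return np.linalg.solve(A,b)
E
python3 - <<'E'
from h import *
ims=[]
for c in ['scene','top','wrist']:
    im=capture(c);ims.append(im)
    for t in ['press_knob','spare_knob','press_plate','plaque']:
        print(c,t,[(np.round(r['location']).tolist(),round(r['score'],2)) for r in pinpoint(c,t)])
    m=camera_model(c);print(m['fov_y'],np.round(m['pose'],2).tolist())
for c,im in zip('stw',ims): cv2.imwrite(f'pics/{c}.png',im[:,:,::-1])
o=get_obs();print(o['time'],o['tool_pos'],o['tcp_rot'])
E
```

```text
scene press_knob [([184.0, 113.0], 0.7), ([450.0, 338.0], 0.66), ([156.0, 175.0], 0.6)]
scene spare_knob [([358.0, 198.0], 0.81)]
scene press_plate [([192.0, 220.0], 0.85), ([190.0, 148.0], 0.79), ([406.0, 351.0], 0.74), ([357.0, 196.0], 0.63)]
scene plaque [([199.0, 230.0], 0.73)]
49.59855281646756 [[-0.1, -0.72, 0.69, 1207.23], [1.0, -0.07, 0.07, 61.96], [0.0, 0.69, 0.72, 837.84], [0.0, 0.0, 0.0, 1.0]]
top press_knob [([162.0, 82.0], 0.58), ([388.0, 204.0], 0.55)]
top spare_knob [([211.0, 196.0], 0.54)]
top press_plate [([186.0, 128.0], 0.84), ([354.0, 222.0], 0.55), ([389.0, 322.0], 0.47)]
top plaque [([351.0, 227.0], 0.71), ([354.0, 223.0], 0.59)]
55.64037899811455 [[-0.02, 0.98, -0.2, 336.54], [-1.0, -0.01, 0.02, 17.41], [0.01, 0.2, 0.98, 1099.79], [0.0, 0.0, 0.0, 1.0]]
wrist press_knob []
wrist spare_knob []
wrist press_plate []
wrist plaque []
65.70646984690485 [[0.31, -0.9, -0.29, 85.71], [0.95, 0.3, 0.1, 523.32], [0.0, -0.31, 0.95, 384.54], [0.0, 0.0, 0.0, 1.0]]
0.75 [164.54541032 498.54211396 226.7281755 ] [3.14154596e+00 6.12349478e-06 2.82275251e+00]
```

View pics/s.png

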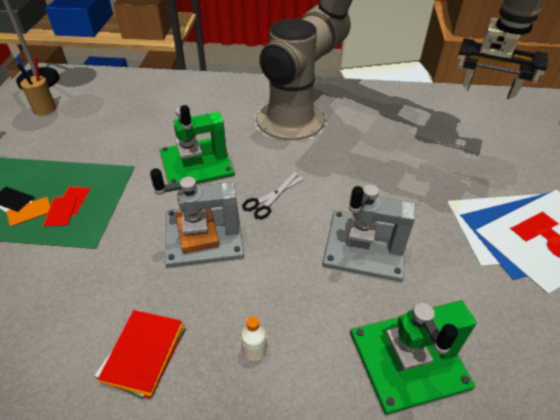

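View pics/t.png

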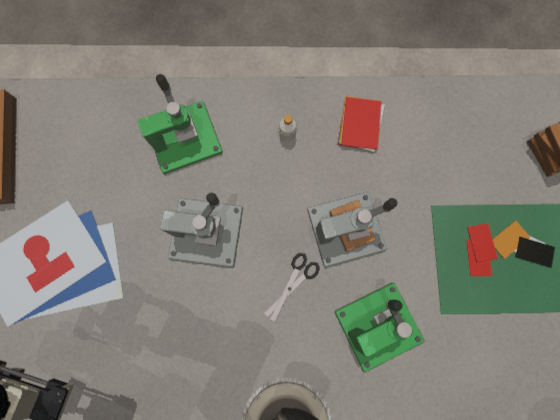

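The plaque (orange) lies in the grey press at scene (200,230) and top (345,228). Its knob is at scene (157,178), top (390,205), and its hub at scene (188,184), top (364,215). The green presses and the empty grey press are decoys.

Run:
```python
from h import *
k=tri([ray('scene',(156,176)),ray('top',(389.5,204.5))]);print('knob',k)
for z in (208,):print(atz('scene',(156,176),z),atz('top',(389,204.5),z))
h=tri([ray('scene',(188,184)),ray('top',(364,215))]);print('hub',h,np.linalg.norm((k-h)[:2]))
for n,p in (('pl',(345,228)),): print(atz('top',p,30))
for p in [(344,194),(311,208),(322,265),(385,248),(376,206)]: print('base',atz('top',p,18)[:2])
```

```text
knob [ 529.44353303 -244.43689258  207.17970348]
[ 529.79210821 -247.2511727   208.        ] [ 528.65549522 -240.00775507  208.        ]
hub [ 511.294198   -188.67338622  173.6451528 ] 58.642706307748334
[ 503.0067547  -166.64957231   30.        ]
base [ 601.25698108 -170.33030636]
base [562.32943366 -76.58665682]
base [ 404.60172744 -101.78911508]
base [ 448.21813279 -275.63175555]
base [ 565.75891152 -258.18372536]
```

```bash
python3 -m pendant '[0,0,-1,0,0,0,-1,0,0,-1,0,0,0,-1,-0.5,-0.3,-0.5,0,0,0,-1,-0.6,-0.6,0,0,0,0,-1,-0.7,-0.7,0,0,0,0,-1,-0.7,-0.7,0,0,0,0,-1,-0.7,-0.7,0,0,0,0,-1,-0.7,-0.7,0,0,0,0,-1,-0.7,-0.7,0,0,0,0,-1,-0.7,-0.7,0,0,0,0,-1,-0.7,-0.7,0,0,0,0,-1,-0.7,-0.7,0,0,0,0,-1]' | tail -12
```

```text
time: 1.95
tool_pos: [294.6, 249.3, 301.9]
tcp_rot: [3.141, 0.0, 2.823]
contact_force: [0.8, -0.2, 0.2]
grip_width: 91.5
finger_force: 0.0
```

```bash
python3 -m pendant '[-0.7,-0.7,0,0,0,0,-1,-0.7,-0.7,0,0,0,0,-1,-0.7,-0.7,0,0,0,0,-1,-0.7,-0.7,0,0,0,0,-1,-0.7,-0.7,0,0,0,0,-1,-0.7,-0.7,0,0,0,0,-1,-0.7,-0.7,0,0,0,0,-1,-0.7,-0.7,0,0,0,0,-1,-0.7,-0.7,0,0,0,0,-1,-0.7,-0.7,0,0,0,0,-1,-0.7,-0.7,0,0,0,0,-1]' | tail -12
python3 - <<'E'
from h import *
print(tri([ray('scene',(184,113)),ray('top',(396,305))]))
o=get_obs();d=np.array([529.5,-244.5,290])-o['tool_pos']
from scipy.spatial.transform import Rotation as R
print(o['joint_positions'],R.from_euler('xyz',o['tcp_rot']).inv().apply(d)/30)
E
```

```text
time: 3.05
tool_pos: [441.7, -42.6, 301.8]
tcp_rot: [3.141, 0.0, 2.823]
contact_force: [-0.2, -0.3, 0.5]
grip_width: 91.7
finger_force: 0.0
[ 303.58475525 -240.37429752  210.2637153 ]
[-2.69325942e-01  1.36849503e-01  1.58873496e+00  1.86837375e-04
  1.41564159e+00 -1.52111578e+00] [-4.89121877 -5.47227059  0.39460875]
```

```bash
python3 -m pendant '[-0.6,-0.7,0,0,0,0,-1,-0.6,-0.7,0,0,0,0,-1,-0.6,-0.7,0,0,0,0,-1,-0.6,-0.7,0,0,0,0,-1,-0.6,-0.7,0,0,0,0,-1,-0.6,-0.7,0,0,0,0,-1,-0.6,-0.6,0,0,0,0,-1,-0.4,-0.4,0.2,0,0,0,-1,-0.2,-0.2,0.2,0,0,0,-1,0,0,0,0,0,0,-1]' | tail -12
python3 - <<'E'
from h import *
im=capture('wrist');cv2.imwrite('pics/w1.png',im[:,:,::-1])
for t in ['press_knob','press_plate','plaque']:
    for r in pinpoint('wrist',t): print(t,r['location'],r['score'],atz('wrist',r['location'],207))
E
```

```text
time: 4.05
tool_pos: [526.9, -240.4, 287.9]
tcp_rot: [3.141, -0.003, 2.822]
contact_force: [-0.1, 0.1, -0.9]
grip_width: 91.8
finger_force: 0.0
press_knob [270.5, 225.9] 0.75 [ 531.38074979 -249.26638633  207.        ]
```

View pics/w1.png

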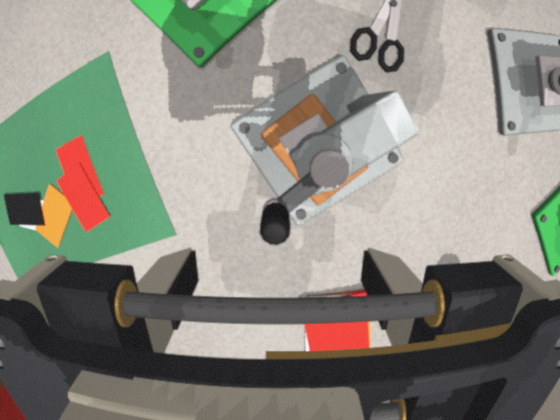

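The wrist view shows the plaque press right ahead: its knob at about (274,225) and its hub top at (330,168). I'll combine the views.

Run:
```python
from h import *
a=[];
for c,g in (('scene',(157,178)),('top',(390,205)),('wrist',(274,225))):
    capture(c)
    for r in pinpoint(c,'press_knob'):
        if np.hypot(*(np.array(r['location'])-g))<15: print(c,r['location']);a.append(ray(c,r['location']))
k=tri(a);print('knob',k)
for z in(178,181,184): print(z,atz('wrist',(330,168),z),atz('top',(364,215),z),atz('scene',(188,183),z))
print(get_obs()['tool_pos'])
# expected hub pixel proj distance
```

```text
scene [158.4, 179.3]
wrist [273.4, 220.4]
knob [ 530.29837992 -245.53793902  199.52548671]
178 [ 508.47226855 -189.64219845  178.        ] [ 510.45980189 -187.62653792  178.        ] [ 512.76227041 -187.8197476   178.        ]
181 [ 507.8033822  -189.92752407  181.        ] [ 509.89376958 -186.95923197  181.        ] [ 515.91975259 -186.68411553  181.        ]
184 [ 507.13449586 -190.21284969  184.        ] [ 509.32773726 -186.29192602  184.        ] [ 519.07723477 -185.54848345  184.        ]
[ 527.21426346 -240.06299229  290.03213248]
```

```bash
python3 -m pendant '[-0.15,-0.14,0.5,0,0,0,-1,0,0,0.7,0,0,0,-1,0,0,0.7,0,0,0,-1,0,0,0.7,0,0,0,-1,0,0,0.5,0,0,0,-1,0,0,0.23,0,0,0,-1,0,0,0,0,0,0,0.2,0,0,0,0,0,0,0.4]' | tail -12
python3 - <<'E'
from h import *
im=capture('wrist');cv2.imwrite('pics/w2.png',im[:,:,::-1])
E
```

```text
time: 5.35
tool_pos: [530.6, -245.9, 190.6]
tcp_rot: [-3.141, 0.001, 2.823]
contact_force: [0.3, -0.3, 0.8]
grip_width: 80.4
finger_force: 0.0
```

View pics/w2.png

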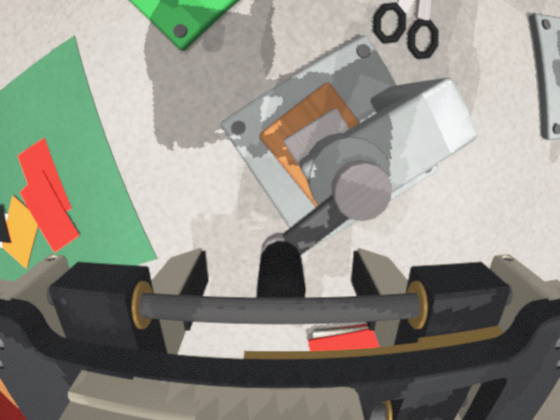

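The knob sits midway between the fingers at (282,270). Closing now.

```bash
python3 -m pendant '[0,0,0,0,0,0,1,0,0,0,0,0,0,1,0,0,0,0,0,0,1,0,0,0,0,0,0,1,0,0,0,0,0,0,1,0,0,0,0,0,0,1,0,0,0,0,0,0,1]' | tail -12
python3 - <<'E'
from h import *
from scipy.spatial.transform import Rotation as R
o=get_obs();p=o['tool_pos'];c=np.array([510,-188.7]);r=p[:2]-c
print(p,np.linalg.norm(r)); r=r/np.linalg.norm(r)*60
Ri=R.from_euler('xyz',o['tcp_rot']).inv()
s=np.radians(10)
for i in range(30):
    rot=lambda a:np.array([np.cos(a)*r[0]+np.sin(a)*r[1],-np.sin(a)*r[0]+np.cos(a)*r[1]])
    d=rot((i+1)*s)-rot(i*s)
    print((i+1)*10,np.round(Ri.apply([*d,-20*10/360])/30,2).tolist())
E
```

```text
time: 6.1
tool_pos: [530.3, -245.4, 189.8]
tcp_rot: [3.141, 0.0, 2.823]
contact_force: [-0.1, 1.6, 0.1]
grip_width: 23.0
finger_force: 30.0
[ 530.30152661 -245.40753413  189.79259625] 60.23202146775483
10 [0.29, -0.19, 0.02]
20 [0.32, -0.14, 0.02]
30 [0.34, -0.08, 0.02]
40 [0.35, -0.02, 0.02]
50 [0.35, 0.04, 0.02]
60 [0.33, 0.1, 0.02]
70 [0.31, 0.16, 0.02]
80 [0.28, 0.21, 0.02]
90 [0.24, 0.26, 0.02]
100 [0.19, 0.29, 0.02]
110 [0.14, 0.32, 0.02]
120 [0.08, 0.34, 0.02]
130 [0.02, 0.35, 0.02]
140 [-0.04, 0.35, 0.02]
150 [-0.1, 0.33, 0.02]
160 [-0.16, 0.31, 0.02]
170 [-0.21, 0.28, 0.02]
180 [-0.26, 0.24, 0.02]
190 [-0.29, 0.19, 0.02]
200 [-0.32, 0.14, 0.02]
210 [-0.34, 0.08, 0.02]
220 [-0.35, 0.02, 0.02]
230 [-0.35, -0.04, 0.02]
240 [-0.33, -0.1, 0.02]
250 [-0.31, -0.16, 0.02]
260 [-0.28, -0.21, 0.02]
270 [-0.24, -0.26, 0.02]
280 [-0.19, -0.29, 0.02]
290 [-0.14, -0.32, 0.02]
300 [-0.08, -0.34, 0.02]
```

```bash
python3 -m pendant '[0.29,-0.19,0.02,0,0,0,1,0.32,-0.14,0.02,0,0,0,1,0.34,-0.08,0.02,0,0,0,1,0.35,-0.02,0.02,0,0,0,1]' | tail -12
```

```text
time: 6.5
tool_pos: [488.2, -246.2, 187.5]
tcp_rot: [-3.141, 0.001, 2.822]
contact_force: [3.3, 0.3, -0.3]
grip_width: 22.9
finger_force: 30.0
```

```bash
python3 -m pendant '[0.35,0.04,0.02,0,0,0,1,0.33,0.1,0.02,0,0,0,1,0.31,0.16,0.02,0,0,0,1,0.28,0.21,0.02,0,0,0,1,0.24,0.26,0.02,0,0,0,1,0.19,0.29,0.02,0,0,0,1]' | tail -12
```

```text
time: 7.1
tool_pos: [449.0, -199.4, 184.1]
tcp_rot: [-3.14, -0.002, 2.823]
contact_force: [-2.7, -3.3, 3.7]
grip_width: 23.1
finger_force: 30.0
```

```bash
python3 -m pendant '[0.14,0.32,0.02,0,0,0,1,0.08,0.34,0.02,0,0,0,1,0.02,0.35,0.02,0,0,0,1,-0.04,0.35,0.02,0,0,0,1,-0.1,0.33,0.02,0,0,0,1,-0.16,0.31,0.02,0,0,0,1]' | tail -12
```

```text
time: 7.7
tool_pos: [470.7, -142.3, 180.6]
tcp_rot: [-3.141, -0.001, 2.823]
contact_force: [-2.3, -2.4, 5.3]
grip_width: 23.3
finger_force: 30.0
```

```bash
python3 -m pendant '[-0.21,0.28,0.02,0,0,0,1,-0.26,0.24,0.02,0,0,0,1,-0.29,0.19,0.02,0,0,0,1,-0.32,0.14,0.02,0,0,0,1,-0.34,0.08,0.02,0,0,0,1,-0.35,0.02,0.02,0,0,0,1]' | tail -12
```

```text
time: 8.3
tool_pos: [529.9, -133.0, 177.2]
tcp_rot: [-3.14, -0.001, 2.823]
contact_force: [-5.6, -5.4, 7.8]
grip_width: 23.3
finger_force: 30.0
```

```bash
python3 -m pendant '[-0.35,-0.04,0.02,0,0,0,1,-0.33,-0.1,0.02,0,0,0,1]' | tail -12;python3 -m pendant '[-0.31,-0.16,0.02,0,0,0,1,-0.28,-0.21,0.02,0,0,0,1]' | tail -12
python3 - <<'E'
from h import *
ims=[capture(c) for c in('scene','wrist')]
a=cv2.resize(ims[0][130:290,120:280],(560,560),interpolation=cv2.INTER_CUBIC)
cv2.imwrite('pics/s3.png',a[:,:,::-1])
E
```

```text
time: 8.5
tool_pos: [547.4, -143.3, 176.1]
tcp_rot: [-3.14, -0.002, 2.823]
contact_force: [-8.5, -4.1, 11.2]
grip_width: 23.7
finger_force: 30.0
time: 8.7
tool_pos: [560.4, -158.8, 175.0]
tcp_rot: [-3.141, -0.003, 2.823]
contact_force: [-9.1, -0.7, 11.9]
grip_width: 23.3
finger_force: 30.0
```

View pics/s3.png

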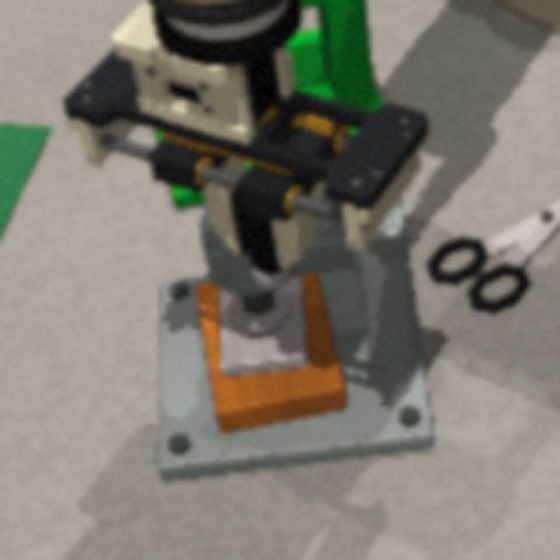

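```bash
python3 -m pendant '[-0.24,-0.28,0.01,0,0,0,1]' | tail -12;python3 -m pendant '[-0.18,-0.31,0.01,0,0,0,1]' | tail -12
python3 - <<'E'
from h import *
o=get_obs();p=o['tool_pos'];r=p[:2]-[510.,-188.7]
a=np.arctan2(r[1],r[0]);print(np.linalg.norm(r),np.degrees(a), (np.radians(360-70.3)-a), 'tang',np.dot(o['contact_force'][:2],[-np.sin(a),np.cos(a)]),'rad',np.dot(o['contact_force'][:2],[np.cos(a),np.sin(a)]))
E
```

```text
time: 8.9
tool_pos: [564.6, -167.9, 174.6]
tcp_rot: [3.141, -0.003, 2.824]
contact_force: [-5.7, 2.4, 8.0]
grip_width: 23.2
finger_force: 30.0
time: 9.0
tool_pos: [567.4, -178.3, 174.1]
tcp_rot: [3.14, -0.003, 2.824]
contact_force: [-3.9, 4.1, 7.6]
grip_width: 23.2
finger_force: 30.0
58.318048411744485 10.274067840226033 4.876902531642365 tang 4.721236507806901 rad -3.12052463255905
```

Tangential effort rose from about 3.0 N to 4.7 N, which fits a clamped plate after a turn of about 4.9 rad. I'll release, retreat and check.

```bash
python3 -m pendant '[0,0,0,0,0,0,0.2,0,0,0,0,0,0,0,0,0,0,0,0,0,0,0,0,0,0,0,0,0,0,0,-0.3,0,0,0,0,0,0,-0.6,0,0,0,0,0,0,-1,0,0,0,0,0,0,-1,0,0,0,0,0,0,-1,0,0,0,0,0,0,-0.5,0,0,0,0,0,0,0,0,0,0,0]' | tail -12
python3 - <<'E'
from h import *
a=[];h=[]
for c in ('scene','top','wrist'):
    im=capture(c);cv2.imwrite(f'pics/{c}4.png',im[:,:,::-1])
    for r in pinpoint(c,'press_knob')+pinpoint(c,'press_plate')+pinpoint(c,'plaque'):
        print(c,r['location'],r['score'],atz(c,r['location'],191).round(1))
E
```

```text
time: 10.1
tool_pos: [569.2, -180.2, 308.9]
tcp_rot: [-3.141, 0.006, 2.823]
contact_force: [-1.0, -0.2, -0.7]
grip_width: 45.7
finger_force: 0.0
scene [183.6, 196.6] 0.62 [ 567.3 -182.6  191. ]
scene [445.8, 338.7] 0.62 [837.5 295.9 191. ]
scene [407.7, 347.3] 0.97 [857.7 235.4 191. ]
scene [193.4, 226.4] 0.62 [ 645.3 -145.1  191. ]
scene [191.0, 150.9] 0.57 [ 420.9 -200.3  191. ]
scene [197.0, 235.6] 0.98 [ 667.4 -133.3  191. ]
top [163.4, 81.8] 0.6 [850.9 296.  191. ]
top [183.8, 130.5] 0.64 [721.7 241.1 191. ]
wrist [279.6, 204.3] 0.58 [ 567.3 -180.4  191. ]
wrist [558.7, 219.5] 0.92 [689.  133.1 191. ]
```

View pics/wrist4.png

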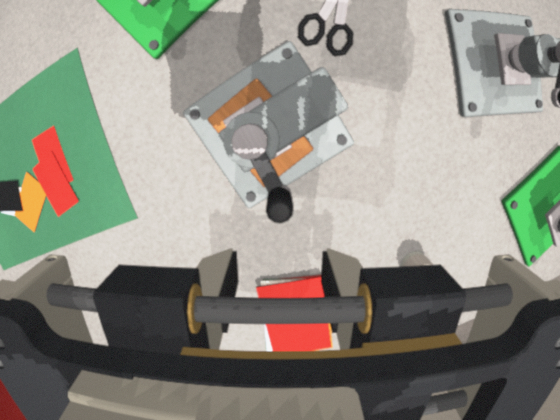

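Run:
```python
from h import *
a=cv2.imread('pics/s.png')[190:270,160:250];b=cv2.imread('pics/scene4.png')[190:270,160:250]
cv2.imwrite('pics/c.png',cv2.resize(np.hstack([a,b]),None,fx=4.4,fy=5,interpolation=cv2.INTER_CUBIC)[:, :800])
m=camera_model('scene');P=np.linalg.inv(m['pose']);f=210/np.tan(np.radians(m['fov_y']/2))
def pr(p):
    q=P@[*p,1];return np.round([m['cx']+f*q[0]/-q[2],m['cy']-f*q[1]/-q[2]],1)
for z in (43,53,59):print(z,pr([548,-188,z]),pr([510,-188.7,z]))
```

```text
43 [192.3 236.6] [195.6 224.4]
53 [191.8 233.8] [195.1 221.5]
59 [191.5 232.1] [194.8 219.8]
```

View pics/c.png

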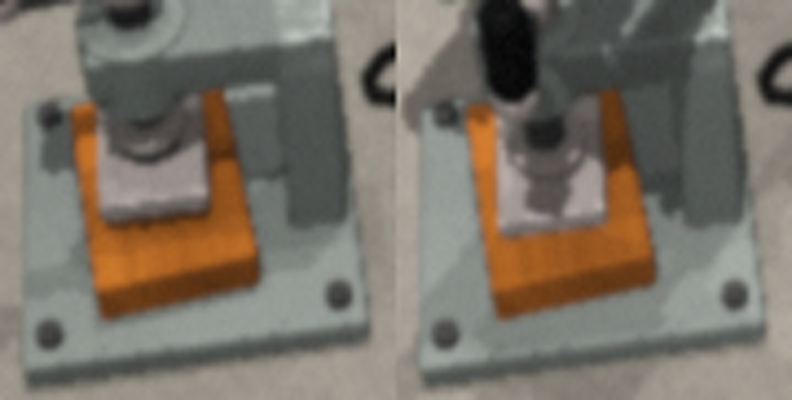

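The plate moved down about 11 mm onto the plaque, which hasn't shifted. The force, height and image checks all put the crank at about 5.8–6.4 rad, inside the clamped range, and the robot is clear.

```bash
python3 -c "
from plant import close_job;print(close_job())"
```

```text
the job is handed in; nothing more can be done
None
```

I turned the plaque press's crank clockwise about 4.9 rad to an estimated 5.8–6.4 rad (5.3–6.5 counts as well clamped), let go of the knob, never touched the empty press, and handed the job in just after 10 s; no verdict came back.

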